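# Set the vent on a bottle cap for the autoclave

## Robot

A 6-joint arm with a two-finger parallel gripper is mounted at the origin on a cart in front of the work surface, level with it; the furniture and walls round the work are solid. World frame = base frame: x ahead of the robot, y to its left, z up, the work surface at z = 0. Lengths are in m, angles in degrees, forces in N, time in s.
With the tool pointing down it reaches from about 0.4 to 0.825 m from the base axis. Payload 7 kg.
Tool frame: the origin (TCP) lies on the centre line of the jaws, within the pads' length; the fingertips stand 8 mm ahead of it and the grasp point (between the pads) lies 11 mm behind it; z points along the fingers, y is the line along which they close (so a half turn about z gives the same grasp; the last joint's range is limited). The gripper opens to 88 mm and grips with 3 to 60 N. Pads are 19 mm wide; open, the fingers measure 130 mm over their backs; the gripper's body (78 mm by 193 mm) begins 47 mm behind the grasp point.
Start: joints at [-47.492, 20.546, 0.682, 0, -70.136, -16.507], TCP at [0.296, -0.607, 0.235] pointing down, gripper open.
Joint ranges: [-176.03, 176.03], [-82.01, 121.73], [-58.28, 71.71], [-173.87, 95.51], [-174.79, -0.11], [-173.66, 173.66]. Speed limits (degrees/s): [136.94, 136.94, 172.46, 180, 180, 180].

## Interface

Orientations are given as [roll, pitch, yaw] about the fixed x, y, z axes, in that order (R = Rz(yaw) Ry(pitch) Rx(roll)).
In Python, from plant import r gives the robot as it stands.
- The arm moves only by the tool carry_out, never from a script. Its argument "targets" is a list of rows, each a list of 6 numbers: the shift along the tool's x, y, z scaled (see below), then the turn, a rotation vector about the tool's x, y, z scaled (see below). A call has 1 to 5 rows; each row shifts and turns the commanded pose from where the row before left it, along the tool's axes as they then stand; what a row does not reach is not made up. The controller multiplies each number of a shift by 0.5 m and each number of a turn by 60 degrees. A row lasts 1/8 s, in which the tool goes at most 62.5 mm and 10.7 degrees, less where a joint would pass 70% of its speed; a pose out of reach is approached as far as the arm can. A call with a number of a shift or a turn outside -1 to 1 is refused whole. A call with a gripper value outside its range is refused whole. "hand" is the opening, from 0 (shut) to 1 (fully open), set as the call begins (left out, the last holds). The fingers move at their own pace and stop on an object; "squeeze" is the grip in N (left out, the last holds). Time passes only in rows, so rows that do not move let the fingers close. It gives the time, the measured TCP pose, the force, the opening and the grip force at its end, in the units of the state.
- r.get_state(): the state, without advancing time (a new reading comes with each control period).
- r.capture(name): name is "scene" or "top" or "wrist"; returns the picture (420x560x3 uint8, red, green, blue); there is no depth.
- r.camera_info(name): a dict with "K" (3x3 intrinsics, pixels), "eye" and "attitude" of the camera in the world. Camera axes: x right, y down, z forward; pixel columns grow to the right and rows downward; lengths in m; the calibration is good to about 2 mm. The wrist camera is an equidistant fisheye: a pixel r from the principal point sees the ray r / f radians off the axis. A picture is of the moment at which its call begins: read the wrist's pose just before it. camera_info takes no time and is no camera call; for the wrist camera it gives the pose at the moment of the call.
- r.close_job(): hands the job in; it is judged then, once.
The state is a dict: "time_s": time; "joints": joint angles; "qd": joint speeds; "joint_torque": joint torques, N m; "tcp_pos": TCP position; "eef_rot": TCP orientation; "contact_force": force on the tool from outside, world axes, zero at the start; "moment": the same for the moment, N m; "gripper_width": finger opening in m; "gripper_force": force on a finger pad.
Only numpy, scipy, OpenCV 4.12 (cv2) and the standard library are available. Lean on these libraries where they do the work, as an engineer would, in place of code of your own. Each camera call takes 0.05 s, during which the arm holds its last target. There are 200 camera calls.

## Task

Get the empty glass bottle ready for the autoclave: push the bottle clamp's pedal down to its stop so that it snaps over and stays down, gripping the bottle; then screw the bottle's loose cap clockwise until it bottoms out, and back it off a quarter turn so that it can vent. Finish while still holding the cap in the gripper at that setting, so that I can tape it there; leave the clamp closed, the bottle standing in it, and the tape roll, beaker and marker where they are.

Things in the scene. Friction and masses are not known exactly. Their poses are not given: they have to be found in the camera images.
- clamp: Bare aluminium bottle clamp fixed to the bench: base plate 272 mm long (local x -200 to +72) and 104 mm wide, top face at 12 mm. Origin on the bench under the middle of the bottle's place; x points from the pedal to the rear vee (vee plates up to 70 mm high), z up. Cheeks of the pedal's pivot at local x -115 to -89, up to 58 mm high; pedal at the -x end.
- pedal_tread (a point): Middle of the pedal tread's top face (black ribbed rubber, 50 mm long by 60 mm wide). At rest it lies 170 mm from the clamp's origin towards local -x and 83 mm above the bench, sloping up away from the bottle by 17 degrees; on the stop 179 mm towards -x and 41 mm above the bench, sloping down by 15 degrees. The pivot runs along the clamp's y at local x -102, 46 mm above the bench.
- pedal_press (a joint): Pedal angle, rad: 0 at rest (up), 0.56 down on its stop. Pushed down at the middle of the tread it takes 2 N at first, rising to 8 to 11 N at about 0.2 rad as the spring jaw meets the bottle, then less; at 0.46 the linkage passes over centre and the pedal stays down by itself (it would take some 5 N upwards to open it). It must be pushed all the way, not just to the first resistance.
- bottle: Empty clear-glass bottle, 70 mm in diameter, standing loose on the clamp's base plate (12 mm above the bench); origin under the middle of its foot, z up, any yaw. Body 86 mm high, then shoulder and a neck 39 mm wide; about 0.25 kg with cap. Until it is clamped it turns along with the cap; clamped, it stands up to more than 1 N m. Clamping pushes it 1 to 3 mm towards the vee.
- cap: Grey ribbed screw cap, 54 mm in diameter and 25 mm high, on the bottle's neck with right-hand thread of 4 mm pitch; it cannot come off. Origin at the middle of its lower rim, 113.5 mm above the bottle's foot when fully home (2 to 3 mm more at the start); z up; x points to the moulded pip on its top.
- cap_top (a point): Middle of the cap's top face, 25.5 mm above the cap's origin; about 151 mm above the bench when home and clamped.
- cap_turn (a joint): Angle by which the cap is unscrewed, rad: 0 when it has bottomed out on the bottle, growing anticlockwise seen from above (a quarter turn is 1.57); starts between 2.4 and 4.4. The thread drags with about 0.1 N m; at 0 it stops hard.
- tape_roll: Loose roll of masking tape lying flat, 104 mm across, 25 mm high; origin under its middle. Bystander.
- beaker: Loose glass beaker, 72 mm across and 91 mm high, standing; origin under its middle. Bystander.
- marker: Loose marker pen lying, 135 mm long along its y, 17 mm thick; origin under its middle. Bystander.
Not all that is in view belongs to the job. There is more than one size of the bottle; the job needs the largest.

How it is judged:
By the outcome, as a careful person would: the job done as asked, in the order asked, and still so for the second after the job is handed in, while the arm keeps its last pose, push and grip.
It also fails if it takes over 67 s, if anything falls off the work surface, if the arm or the gripper's body presses on something with over 40 N, if the wrist force passes 120 N, or if a joint passes its speed limit or range.

## Working session

There is one attempt and no reset: what is moved stays moved. The work goes in short steps, Python scripts to look and compute and a tool call to move; the robot and the scene stay as the last step left them, time stands still between calls to the robot, and variables do not carry over. Pictures are saved under pics/ and viewed, at most 10 in all, crops included, and the job is handed in when it is done.

Besides the shell and the picture viewer there is one more tool, called after "Call:" as name(argument=value, ...), one argument or row to a line, values as JSON. carry_out: Moves the arm, as the interface text tells. Its arguments: {"type":"object","properties":{"targets":{"type":"array","items":{"type":"array","items":{"type":"number","minimum":-1,"maximum":1}}},"hand":{"type":"number"},"squeeze":{"type":"number"}},"required":["targets"]}

```bash
mkdir -p pics; ls; python3 - <<'E'
from plant import r
import cv2,numpy as np
np.set_printoptions(precision=4,suppress=True)
a=r.capture("scene");b=r.capture("top")
cv2.imwrite("pics/a.png",a[:,:,::-1]);cv2.imwrite("pics/b.png",b[:,:,::-1])
for n in("scene","top","wrist"):print(n,r.camera_info(n))
print(r.get_state())
E
```

```text
pics
scene {'K': array([[393.3489,   0.    , 272.206 ],
       [  0.    , 393.3489, 206.5642],
       [  0.    ,   0.    ,   1.    ]]), 'eye': array([-0.0445, -0.7166,  0.6213]), 'attitude': array([-123.9312,   -1.2846,  -50.3101])}
top {'K': array([[395.0677,   0.    , 293.5892],
       [  0.    , 395.0677, 204.1346],
       [  0.    ,   0.    ,   1.    ]]), 'eye': array([ 0.4677, -0.2158,  0.9427]), 'attitude': array([-173.8691,   -0.002 ,  -90.0197])}
wrist {'K': array([[325.1923,   0.    , 278.2112],
       [  0.    , 325.1923, 210.0286],
       [  0.    ,   0.    ,   1.    ]]), 'eye': array([ 0.2245, -0.6413,  0.3838]), 'attitude': array([163.0887,  -0.0882, 116.0872])}
{'time_s': 0.1, 'joints': array([-47.4921,  20.588 ,   0.6372,  -0.016 , -70.1353, -16.5067]), 'qd': array([-0.0305, -0.1725,  0.0605,  0.0529, -0.0958,  0.0185]), 'joint_torque': array([  0.0003, -58.4163,  29.375 ,   7.0154,   0.0102,  -0.0001]), 'tcp_pos': array([ 0.2957, -0.6063,  0.2337]), 'eef_rot': array([ 179.9133,   -0.01  , -154.0042]), 'contact_force': array([-0.027 , -0.1944,  0.1748]), 'moment': array([ 0.01  , -0.022 , -0.0325]), 'gripper_force': 0.0, 'gripper_width': 0.08773910267290425}
```

View pics/a.png

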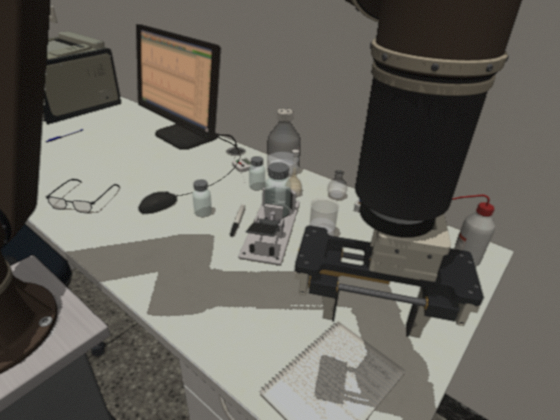

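View pics/b.png

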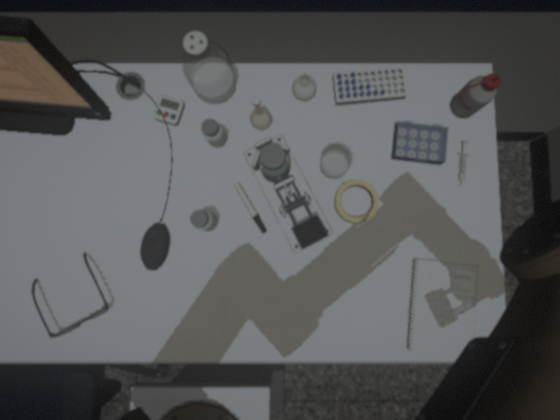

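Top view: the clamp runs from the pedal tread at (310,232) to the vee at (268,150), with a capped bottle at (272,157). The beaker is at (334,162), the tape roll at (357,201) and the marker at (253,207). Three capped bottles could be meant: (272,157), (212,130) and (203,218). The one in the clamp is the largest and stands in its place, so it fits. I'll confirm that in an enlarged crop.

```bash
python3 - <<'E'
import cv2,numpy as np
a=cv2.imread("pics/a.png");b=cv2.imread("pics/b.png")
A=cv2.resize(a[150:270,230:310],None,fx=5,fy=5,interpolation=cv2.INTER_CUBIC)
B=cv2.resize(b[130:256,240:336],None,fx=4,fy=4.762,interpolation=cv2.INTER_CUBIC)
B=np.clip(B*1.8,0,255).astype('uint8')
cv2.imwrite("pics/c.png",np.hstack([A,B]))
E
```

```text
(no output)
```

View pics/c.png

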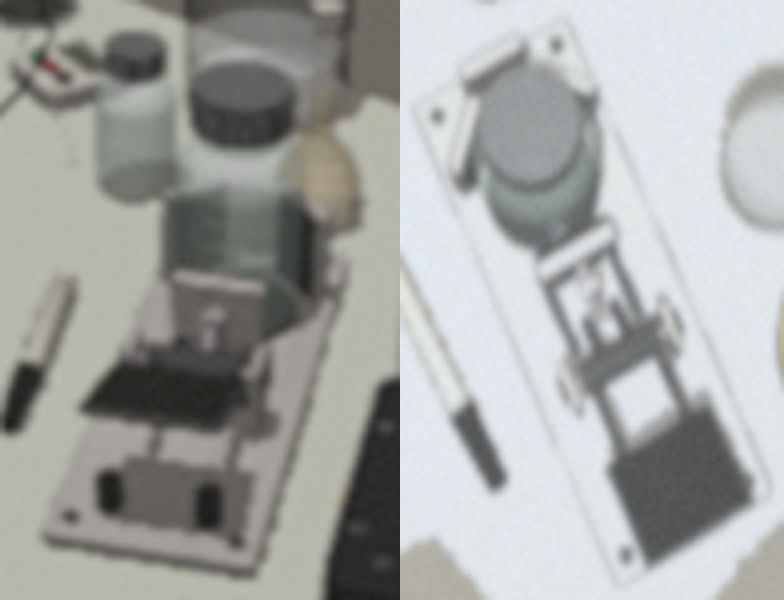

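The enlarged crop confirms it. The large grey-capped bottle stands between the vee and the jaw, with its cap top at about (278.6,168) in scene and (273,156.2) in top. The tread middle is at about (263.4,228.6) in scene and (310,231.2) in top.

```bash
cat >h.py <<'E'
import numpy as np
from scipy.spatial.transform import Rotation as R
np.set_printoptions(precision=4,suppress=True)
def ray(ci,p):
    K=np.array(ci["K"]);d=R.from_euler('xyz',ci["attitude"],degrees=True).apply(np.linalg.inv(K)@[p[0],p[1],1.])
    return np.array(ci["eye"]),d/np.linalg.norm(d)
def fray(ci,p):
    K=np.array(ci["K"]);v=(np.array(p)-K[:2,2])/K[0,0];t=np.linalg.norm(v)
    d=np.r_[v/t*np.sin(t),np.cos(t)]
    return np.array(ci["eye"]),R.from_euler('xyz',ci["attitude"],degrees=True).apply(d)
def tri(rs):
    A=[np.eye(3)-np.outer(d,d) for _,d in rs]
    x=np.linalg.solve(sum(A),sum(M@e for M,(e,_) in zip(A,rs)))
    return x,[np.linalg.norm(M@(x-e)) for M,(e,_) in zip(A,rs)]
def atz(r_,z): e,d=r_; return e+d*(z-e[2])/d[2]
E
python3 - <<'E'
from plant import r
from h import *
S,T=r.camera_info("scene"),r.camera_info("top")
print("cap",tri([ray(S,(278.6,168)),ray(T,(273,156.2))]))
print("tread",tri([ray(S,(263.4,228.6)),ray(T,(310,231.2))]))
for z,p in((.151,(273,156.2)),(.083,(310,231.2))):print(atz(ray(T,p),z))
c=[atz(ray(T,(240+u/4,130+v/4.762)),.012) for u,v in((563,15),(413,105),(770,492),(617,587))]
f=(c[0]+c[1])/2;b=(c[2]+c[3])/2;x=(f-b)/np.linalg.norm(f-b)
print("len",np.linalg.norm(f-b),"yaw",np.degrees(np.arctan2(x[1],x[0])),"origin",b+.2*x,f-.072*x)
o=(b+f)/2+.064*x
print("tread nominal",o-.17*x,o-.179*x)
for n,p in(("tape",(357,201)),("beaker",(334,162)),("marker",(253,207))):print(n,atz(ray(T,p),.02))
E
```

```text
cap (array([ 0.6524, -0.1734,  0.1456]), [np.float64(0.0001723044234412116), np.float64(0.00017230442344126086)])
tread (array([ 0.5016, -0.2522,  0.078 ]), [np.float64(0.0006826783385673772), np.float64(0.0006826783385672591)])
[ 0.6512 -0.1739  0.151 ]
[ 0.5009 -0.2515  0.083 ]
len 0.2678638138660539 yaw 25.636919490386386 origin [ 0.6557 -0.4102  0.012 ] [ 0.6519 -0.412   0.012 ]
tread nominal [ 0.5005 -0.4847  0.012 ] [ 0.4924 -0.4886  0.012 ]
tape [ 0.5742 -0.3649  0.02  ]
beaker [ 0.6675 -0.3119  0.02  ]
marker [ 0.5601 -0.1206  0.02  ]
```

Cap top ≈ (0.652,-0.173), tread ≈ (0.501,-0.252), clamp yaw ≈ 26–27°, which the tool's x axis already lies along. First I'll go above the tread with the gripper closed.

Call:
carry_out(
  targets=[
    [-0.0837,0.0573,0,0,0,0],
    [-0.0837,0.0573,0,0,0,0],
    [-0.0837,0.0573,0,0,0,0],
    [-0.0837,0.0573,0,0,0,0],
    [-0.0837,0.0573,0,0,0,0],
  ],
  hand=0,
  squeeze=20,
)

```text
time_s: 0.72
tcp_pos: [0.4216, -0.3846, 0.2343]
eef_rot: [180.0, -0.0, -154.0]
contact_force: [1.8, -0.5, -0.2]
gripper_width: 0.0433
gripper_force: 0.0
```

Call:
carry_out(
  targets=[
    [-0.0837,0.0573,0,0,0,0],
    [-0.0837,0.0573,0,0,0,0],
    [-0.0837,0.0573,0,0,0,0],
    [0,0,0.08,0,0,0],
    [0,0,0.08,0,0,0],
  ],
)

```text
time_s: 1.35
tcp_pos: [0.4968, -0.2529, 0.1538]
eef_rot: [-180.0, 0.1, -153.9]
contact_force: [0.5, 0.2, -0.3]
gripper_width: 0.0009
gripper_force: 0.0
```

Call:
carry_out(
  targets=[
    [0,0,0.03,0,0,0],
    [0,0,0.0,0,0,0],
    [0,0,0,0,0,0],
  ],
)

```text
time_s: 1.72
tcp_pos: [0.4972, -0.2544, 0.141]
eef_rot: [-179.9, 0.1, -154.0]
contact_force: [0.9, 0.3, 0.4]
gripper_width: 0.0006
gripper_force: 0.0
```

Call:
carry_out(
  targets=[
    [0,0,0.04,0,0,0],
    [0,0,0.04,0,0,0],
    [0,0,0.02,0,0,0],
    [0,0,0.01,0,0,0],
    [0,0,0.01,0,0,0],
  ],
)

```text
time_s: 2.35
tcp_pos: [0.4968, -0.2543, 0.0803]
eef_rot: [-179.9, 0.0, -154.0]
contact_force: [-3.0, -1.2, 4.5]
gripper_width: 0.0003
gripper_force: 2.4
```

Call:
carry_out(
  targets=[
    [0,0,0.01,0,0,0],
    [0,0,0.01,0,0,0],
    [0,0,0.01,0,0,0],
    [0,0,0.01,0,0,0],
  ],
)

```text
time_s: 2.85
tcp_pos: [0.4954, -0.2546, 0.0602]
eef_rot: [-180.0, -0.1, -154.0]
contact_force: [-3.1, -2.0, 5.6]
gripper_width: 0.0004
gripper_force: 2.6
```

Call:
carry_out(
  targets=[
    [0,0,0.01,0,0,0],
    [0,0,0,0,0,0],
  ],
)

```text
time_s: 3.1
tcp_pos: [0.4965, -0.2538, 0.0543]
eef_rot: [180.0, 0.0, -154.0]
contact_force: [-0.5, -0.6, -0.6]
gripper_width: 0.0005
gripper_force: 0.0
```

Call:
carry_out(
  targets=[
    [0,0,0.008,0,0,0],
    [0,0,0.0,0,0,0],
  ],
)

```text
time_s: 3.35
tcp_pos: [0.4972, -0.2539, 0.0512]
eef_rot: [-179.9, 0.1, -154.0]
contact_force: [-1.3, 1.0, 7.0]
gripper_width: 0.0001
gripper_force: 2.9
```

Call:
carry_out(
  targets=[
    [0,0,0.006,0,0,0],
    [0,0,0.0,0,0,0],
  ],
)

```text
time_s: 3.6
tcp_pos: [0.4975, -0.254, 0.0504]
eef_rot: [-179.9, 0.1, -153.9]
contact_force: [-7.9, 5.9, 26.9]
gripper_width: 0.0006
gripper_force: 13.5
```

The pedal is on its stop: 27 N, with the force having dropped to nothing just before. I'll lift off and look.

Call:
carry_out(
  targets=[
    [0,0,-0.05,0,0,0],
    [0,0,-0.1,0,0,0],
    [0,0,-0.1,0,0,0],
    [0,0,-0.1,0,0,0],
    [0,0,-0.05,0,0,0],
  ],
  hand=1,
)

```text
time_s: 4.22
tcp_pos: [0.4975, -0.254, 0.2508]
eef_rot: [-179.8, 0.2, -154.0]
contact_force: [-0.9, 0.4, 0.1]
gripper_width: 0.0449
gripper_force: 0.0
```

Call:
carry_out(
  targets=[
    [-0.03,0,0,0,0,-0.17],
    [-0.03,0,0,0,0,-0.17],
    [0,0,0,0,0,-0.17],
    [0,0,0,0,0,-0.17],
    [0,0,0,0,0,-0.17],
  ],
)

```text
time_s: 4.85
tcp_pos: [0.5221, -0.2382, 0.2473]
eef_rot: [-180.0, 0.0, -102.6]
contact_force: [0.5, -0.4, -1.2]
gripper_width: 0.0869
gripper_force: 0.0
```

Call:
carry_out(
  targets=[
    [0,0,0,0,0,-0.17],
    [0,0,0,0,0,-0.17],
    [0,0,0,0,0,-0.17],
    [0,0,0,0,0,-0.17],
    [0,0,0,0,0,-0.17],
  ],
)

```text
time_s: 5.48
tcp_pos: [0.5221, -0.2382, 0.2474]
eef_rot: [-180.0, 0.0, -51.7]
contact_force: [-0.9, -1.0, 0.4]
gripper_width: 0.0877
gripper_force: 0.0
```

Call:
carry_out(
  targets=[
    [0,0,0,0,0,-0.17],
    [0,0,0,0,0,-0.17],
    [0,0,0,0,0,-0.17],
    [0,0,0,0,0,0],
    [0,0,0,0,0,0],
  ],
)

```text
time_s: 6.1
tcp_pos: [0.522, -0.2383, 0.2475]
eef_rot: [-180.0, 0.0, -21.6]
contact_force: [0.0, 0.2, -0.1]
gripper_width: 0.0878
gripper_force: 0.0
```

```bash
python3 - <<'E'
from plant import r
from h import *
import cv2,pickle
s=r.get_state();print(s["time_s"],s["joints"],s["tcp_pos"],s["eef_rot"])
ci=r.camera_info("wrist");w=r.capture("wrist");b=r.capture("top");a=r.capture("scene")
pickle.dump(ci,open("w1.pkl","wb"));print(ci["eye"],ci["attitude"])
for n,i in(("w1",w),("b1",b),("a1",a)):cv2.imwrite(f"pics/{n}.png",i[:,:,::-1])
E
```

```text
6.1 [ -5.0188  10.5895 -11.272   -0.0047 -68.1377  73.4047] [ 0.522  -0.2383  0.2475] [-179.9956    0.0004  -21.6159]
[ 0.5949 -0.2677  0.3975] [ 163.0924    0.0136 -111.5267]
```

View pics/w1.png

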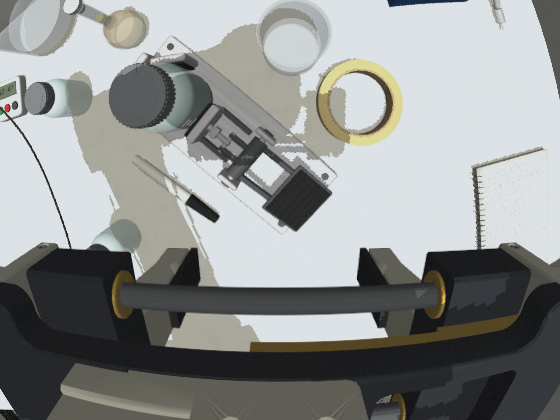

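Wrist view: the tread (298,198) looks level or sloping down, so the pedal has stayed down. The cap top is at about (139,97); beaker, tape and marker are undisturbed. J6 grows anticlockwise, so I'll turn on to about yaw 75 for the full clockwise travel. That also gives me a second view.

Call:
carry_out(
  targets=[
    [0,0,0,0,0,-0.17],
    [0,0,0,0,0,-0.17],
    [0,0,0,0,0,-0.17],
    [0,0,0,0,0,-0.17],
    [0,0,0,0,0,-0.17],
  ],
)

```text
time_s: 6.88
tcp_pos: [0.5219, -0.2385, 0.2476]
eef_rot: [180.0, -0.0, 29.9]
contact_force: [-0.0, -0.8, -0.6]
gripper_width: 0.0879
gripper_force: 0.0
```

Call:
carry_out(
  targets=[
    [0,0,0,0,0,-0.17],
    [0,0,0,0,0,-0.17],
    [0,0,0,0,0,-0.17],
    [0,0,0,0,0,-0.17],
    [0,0,0,0,0,0],
  ],
)

```text
time_s: 7.5
tcp_pos: [0.5219, -0.2384, 0.2475]
eef_rot: [180.0, -0.0, 70.3]
contact_force: [0.5, 0.5, -0.6]
gripper_width: 0.0877
gripper_force: 0.0
```

```bash
python3 - <<'E'
from plant import r
from h import *
import cv2,pickle
s=r.get_state();print(s["time_s"],s["joints"],s["tcp_pos"],s["eef_rot"])
ci=r.camera_info("wrist");w=r.capture("wrist")
pickle.dump(ci,open("w2.pkl","wb"))
cv2.imwrite("pics/w2.png",w[:,:,::-1])
K=ci["K"]
# expected pixel of cap/tread in both wrist views
for n in(1,2):
    c=pickle.load(open(f"w{n}.pkl","rb"))
    for P in((.6535,-.1725,.1535),(.493,-.2555,.041)):
        v=R.from_euler('xyz',c["attitude"],degrees=True).inv().apply(np.array(P)-c["eye"])
        t=np.arctan2(np.hypot(v[0],v[1]),v[2]);print(n,c["K"][:2,2]+c["K"][0,0]*t*v[:2]/np.hypot(v[0],v[1]))
w1=cv2.imread("pics/w1.png")
f=lambda i,x,y,w,h,k:cv2.resize(i[y:y+h,x:x+w],None,fx=k,fy=k,interpolation=cv2.INTER_CUBIC)
cv2.imwrite("pics/c1.png",f(w1,100,50,260,200,3))
E
```

```text
7.5 [ -5.0271  10.5837 -11.27    -0.0023 -68.1455 165.2983] [ 0.5219 -0.2384  0.2475] [179.9997  -0.0023  70.2704]
1 [137.7569  95.4626]
1 [301.1162 202.3593]
2 [409.5525  84.1624]
2 [259.5327 206.5546]
```

View pics/c1.png

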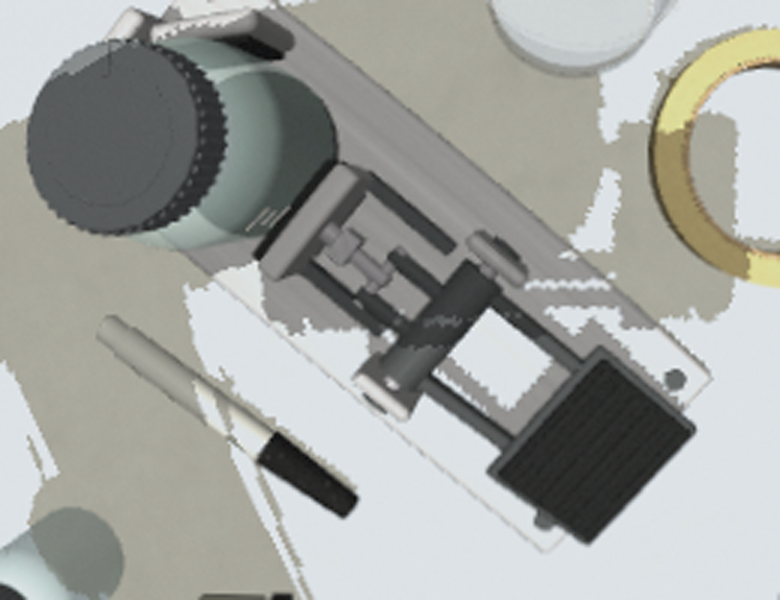

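View pics/w2.png

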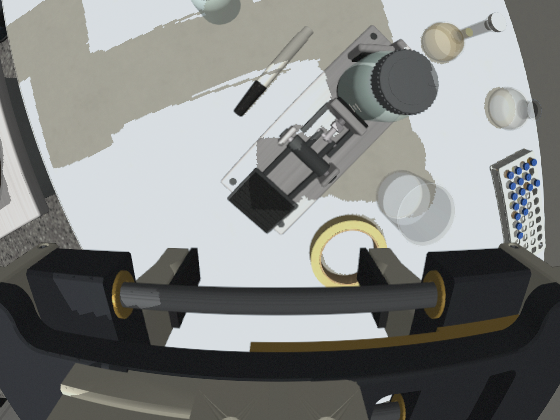

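First crop: the cap's top face is centred at about (113,137), which is wrist pixel (137.7,95.7). The jaw is against the bottle and the tread is down at (297.3,199). In the second view the cap is near (408,82), so I'll zoom in on it.

```bash
python3 - <<'E'
import cv2
w=cv2.imread("pics/w2.png")
cv2.imwrite("pics/c2.png",cv2.resize(w[35:125,360:450],None,fx=6,fy=6,interpolation=cv2.INTER_CUBIC))
E
```

```text
(no output)
```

View pics/c2.png

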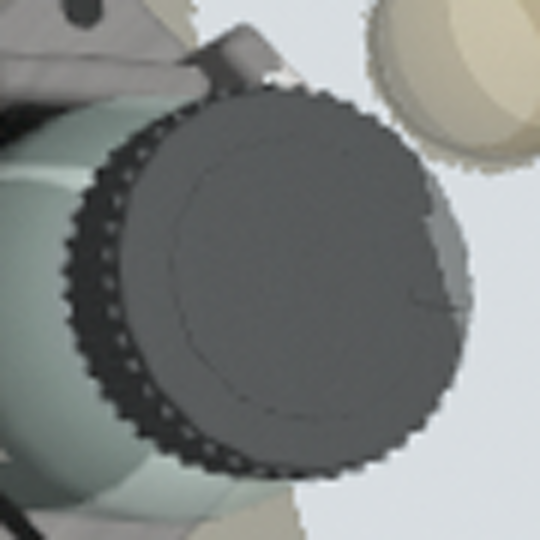

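The cap top's centre is at about (298,280) in the crop, so wrist pixel (409.7,81.7). The pip line is at (440,302).

```bash
python3 - <<'E'
from h import *
import pickle
c1,c2=[pickle.load(open(f"w{n}.pkl","rb")) for n in(1,2)]
def both(p,q):print(tri([fray(c1,p),fray(c2,q)]))
both((137.7,95.7),(409.7,81.7))
both((297.3,199),(262,200.5))
x,_=tri([fray(c1,(137.7,95.7)),fray(c2,(409.7,81.7))])
pip=atz(fray(c2,(360+440/6,35+302/6)),x[2]);print("pip yaw",np.degrees(np.arctan2(*(pip-x)[1::-1])))
print(atz(fray(c1,(137.7,95.7)),.1535),atz(fray(c2,(409.7,81.7)),.1535))
t=np.array([.5219,-.2384,.2475]);M=R.from_euler('xyz',[180,0,70.27],degrees=True)
d=M.inv().apply(np.r_[x[:2],t[2]]-t);print("tool shift m",d,"scaled",d/.5)
E
```

```text
(array([ 0.6546, -0.171 ,  0.151 ]), [np.float64(0.0007279194108248021), np.float64(0.0007279194108250088)])
(array([ 0.4963, -0.2522,  0.0317]), [np.float64(0.0005795735909518097), np.float64(0.0005795735909518182)])
pip yaw -19.936234980621386
[ 0.6533 -0.1724  0.1535] [ 0.6543 -0.1707  0.1535]
tool shift m [0.1082 0.1022 0.    ] scaled [0.2165 0.2044 0.    ]
```

Call:
carry_out(
  targets=[
    [0.0538,0.0509,0,0,0,0],
    [0.0538,0.0509,0,0,0,0],
    [0.0538,0.0509,0,0,0,0],
    [0.0538,0.0509,0,0,0,0],
    [0,0,0,0,0,0],
  ],
)

```text
time_s: 8.18
tcp_pos: [0.6555, -0.17, 0.2463]
eef_rot: [-179.9, 0.0, 70.2]
contact_force: [-0.1, -0.0, 0.4]
gripper_width: 0.0875
gripper_force: 0.0
```

Call:
carry_out(
  targets=[
    [0,0,0.06,0,0,0],
    [0,0,0.06,0,0,0],
    [0,0,0.05,0,0,0],
    [0,0,0,0,0,0],
    [0,0,0,0,0,0],
  ],
)

```text
time_s: 8.8
tcp_pos: [0.6543, -0.1716, 0.1639]
eef_rot: [179.9, -0.0, 70.3]
contact_force: [0.2, 0.4, 0.9]
gripper_width: 0.088
gripper_force: 0.0
```

Call:
carry_out(
  targets=[
    [0,0,0.02,0,0,0],
    [0,0,0.02,0,0,0],
    [0,0,0.014,0,0,0],
    [0,0,0,0,0,0],
  ],
)

```text
time_s: 9.3
tcp_pos: [0.6534, -0.1712, 0.1346]
eef_rot: [-179.9, 0.0, 70.4]
contact_force: [1.2, -0.8, 0.1]
gripper_width: 0.0878
gripper_force: 0.0
```

Call:
carry_out(
  targets=[
    [0,0,0,0,0,0],
    [0,0,0,0,0,0],
    [0,0,0,0,0,0],
    [0,0,0,0,0,0],
    [0,0,0,0,0,0],
  ],
  hand=0,
  squeeze=20,
)

```text
time_s: 9.93
tcp_pos: [0.655, -0.1715, 0.136]
eef_rot: [179.9, -0.0, 70.4]
contact_force: [4.2, -2.0, -1.1]
gripper_width: 0.0533
gripper_force: 20.0
```

```bash
python3 -c "
from plant import r
s=r.get_state();print({k:s[k] for k in('time_s','joints','tcp_pos','eef_rot','contact_force','moment','gripper_width','gripper_force')})"
```

```text
{'time_s': 9.925, 'joints': array([ 1.80126619e+00,  2.47032679e+01, -6.38730811e+00,  3.54016687e-02,
       -5.87801031e+01,  1.58589256e+02]), 'tcp_pos': array([ 0.65503536, -0.17149061,  0.1360061 ]), 'eef_rot': array([ 1.79868541e+02, -1.89828918e-02,  7.04088598e+01]), 'contact_force': array([ 4.18059477, -2.0313919 , -1.14556751]), 'moment': array([-0.90305635, -1.54979948, -0.01216749]), 'gripper_width': 0.053279520935012856, 'gripper_force': 19.989425539970398}
```

Cap gripped (53 mm, 20 N). I'll screw it clockwise, following the thread down.

Call:
carry_out(
  targets=[
    [0,0,0.00022,0,0,0.15],
    [0,0,0.00022,0,0,0.15],
    [0,0,0.00022,0,0,0.15],
    [0,0,0.00022,0,0,0.15],
    [0,0,0.00022,0,0,0.15],
  ],
)

```text
time_s: 10.55
tcp_pos: [0.6542, -0.1708, 0.1355]
eef_rot: [-180.0, -0.1, 25.1]
contact_force: [0.7, 2.7, 1.9]
gripper_width: 0.0538
gripper_force: 20.0
```

```bash
cat >p.py <<'E'
from plant import r
import numpy as np
np.set_printoptions(precision=3,suppress=True)
s=r.get_state();print([s[k] for k in('time_s','tcp_pos','eef_rot','contact_force','moment','gripper_force')],s['joints'][5])
E
python3 p.py
```

```text
[10.55, array([ 0.654, -0.171,  0.135]), array([-179.995,   -0.052,   25.124]), array([0.674, 2.691, 1.891]), array([ 0.828, -0.18 ,  0.123]), 19.986024498939514] 113.3047639882744
```

Call:
carry_out(
  targets=[
    [0,0,0.0002,0,0,0.15],
    [0,0,0.0002,0,0,0.15],
    [0,0,0.0002,0,0,0.15],
    [0,0,0.0002,0,0,0.15],
    [0,0,0.0002,0,0,0.15],
  ],
)

```text
time_s: 11.18
tcp_pos: [0.6542, -0.1696, 0.1349]
eef_rot: [-179.9, -0.0, -19.9]
contact_force: [0.3, 7.3, 3.5]
gripper_width: 0.0537
gripper_force: 20.0
```

Call:
carry_out(
  targets=[
    [0,0,0.0002,0,0,0.15],
    [0,0,0.0002,0,0,0.15],
    [0,0,0.0002,0,0,0.15],
    [0,0,0.0002,0,0,0.15],
    [0,0,0,0,0,0],
  ],
)

```text
time_s: 11.8
tcp_pos: [0.6549, -0.169, 0.1345]
eef_rot: [-179.8, 0.0, -55.7]
contact_force: [1.9, 9.3, 2.0]
gripper_width: 0.0535
gripper_force: 20.0
```

```bash
python3 p.py
```

```text
[11.8, array([ 0.655, -0.169,  0.134]), array([-179.816,    0.048,  -55.695]), array([1.948, 9.333, 2.001]), array([ 3.417, -0.746, -0.064]), 19.992895424365997] 32.460425184910825
```

Call:
carry_out(
  targets=[
    [-0.0036,-0.0036,0,0,0,0],
    [0,0,0.0001,0,0,0.07],
    [0,0,0.0001,0,0,0.07],
    [0,0,0.0001,0,0,0.07],
    [0,0,0.0001,0,0,0.07],
  ],
)

```text
time_s: 12.42
tcp_pos: [0.6552, -0.1682, 0.1344]
eef_rot: [-179.9, -0.0, -72.5]
contact_force: [1.7, 5.7, 2.2]
gripper_width: 0.0537
gripper_force: 20.0
```

```bash
python3 p.py
```

```text
[12.425, array([ 0.655, -0.168,  0.134]), array([-179.899,   -0.018,  -72.455]), array([1.739, 5.708, 2.155]), array([ 1.78 , -0.676,  0.864]), 19.99719500541687] 15.486905104531088
```

Moment is up to 0.86 N m after 143° of turn, so it has probably bottomed out. I'll back off a few degrees and approach again in fine steps to fix the stop.

Call:
carry_out(
  targets=[
    [0,0,0,0,0,-0.08],
    [0,0,0,0,0,-0.08],
    [0,0,0,0,0,-0.08],
  ],
)

```text
time_s: 12.8
tcp_pos: [0.6547, -0.1684, 0.1345]
eef_rot: [-179.9, -0.0, -57.8]
contact_force: [0.9, 2.1, 4.4]
gripper_width: 0.053
gripper_force: 20.0
```

```bash
python3 p.py
```

```text
[12.8, array([ 0.655, -0.168,  0.135]), array([-179.943,   -0.017,  -57.835]), array([0.861, 2.126, 4.374]), array([ 0.897, -0.237, -0.096]), 19.999856650829315] 30.123248790364297
```

Call:
carry_out(
  targets=[
    [0,0,0,0,0,0.05],
    [0,0,0,0,0,0.05],
  ],
)

```text
time_s: 13.05
tcp_pos: [0.6549, -0.1682, 0.1345]
eef_rot: [-179.9, -0.0, -64.1]
contact_force: [1.7, 3.0, 1.3]
gripper_width: 0.0535
gripper_force: 20.0
```

```bash
python3 p.py
```

```text
[13.05, array([ 0.655, -0.168,  0.134]), array([-179.925,   -0.013,  -64.065]), array([1.74 , 3.046, 1.265]), array([ 1.138, -0.6  ,  0.051]), 19.99860405921936] 23.885425502072206
```

Call:
carry_out(
  targets=[
    [0,0,0,0,0,0.05],
  ],
)

```text
time_s: 13.18
tcp_pos: [0.655, -0.1682, 0.1344]
eef_rot: [-179.9, -0.0, -67.1]
contact_force: [2.3, 3.3, 2.1]
gripper_width: 0.0534
gripper_force: 20.0
```

```bash
python3 p.py
```

```text
[13.175, array([ 0.655, -0.168,  0.134]), array([-179.914,   -0.011,  -67.067]), array([2.278, 3.251, 2.11 ]), array([ 1.15 , -0.729,  0.12 ]), 19.998453855514526] 20.88388374902248
```

Call:
carry_out(
  targets=[
    [0,0,0,0,0,0.04],
  ],
)

```text
time_s: 13.3
tcp_pos: [0.6551, -0.1682, 0.1344]
eef_rot: [-179.9, -0.0, -69.5]
contact_force: [2.0, 2.5, 1.2]
gripper_width: 0.0539
gripper_force: 20.0
```

```bash
python3 p.py
```

```text
[13.3, array([ 0.655, -0.168,  0.134]), array([-179.905,   -0.009,  -69.455]), array([2.012, 2.458, 1.206]), array([ 1.182, -0.811,  0.135]), 19.998853504657745] 18.49488624977923
```

Call:
carry_out(
  targets=[
    [0,0,0,0,0,0.02],
  ],
)

```text
time_s: 13.42
tcp_pos: [0.6551, -0.1682, 0.1344]
eef_rot: [-179.9, -0.0, -70.6]
contact_force: [2.5, 3.9, 3.2]
gripper_width: 0.0535
gripper_force: 20.0
```

```bash
python3 p.py
```

```text
[13.425, array([ 0.655, -0.168,  0.134]), array([-179.903,   -0.01 ,  -70.613]), array([2.456, 3.861, 3.196]), array([ 1.553, -1.036,  0.164]), 19.999648332595825] 17.335377411187295
```

Call:
carry_out(
  targets=[
    [0,0,0,0,0,0.02],
  ],
)

```text
time_s: 13.55
tcp_pos: [0.6551, -0.1682, 0.1344]
eef_rot: [-179.9, -0.0, -71.8]
contact_force: [3.8, 4.0, 1.8]
gripper_width: 0.0535
gripper_force: 20.0
```

```bash
python3 p.py
```

```text
[13.55, array([ 0.655, -0.168,  0.134]), array([-179.903,   -0.012,  -71.772]), array([3.786, 3.971, 1.837]), array([ 1.727, -1.014,  0.616]), 19.999335408210754] 16.16997798815612
```

Call:
carry_out(
  targets=[
    [0,0,0,0,0,0.02],
  ],
)

```text
time_s: 13.68
tcp_pos: [0.6552, -0.1681, 0.1344]
eef_rot: [-179.9, -0.0, -72.9]
contact_force: [3.7, 6.3, 3.9]
gripper_width: 0.0534
gripper_force: 20.0
```

```bash
python3 p.py
```

```text
[13.675, array([ 0.655, -0.168,  0.134]), array([-179.91 ,   -0.012,  -72.932]), array([3.705, 6.327, 3.852]), array([ 2.222, -0.893,  0.858]), 19.999593794345856] 14.998546589793644
```

The stop repeats: drag is 0.16 N m up to yaw -70.6°, then a steep rise to the grip's slip limit by -72.9°. With wind-up, zero is at yaw ≈ -71.4°. I'll back off to yaw ≈ +18.7° with a slightly firmer grip.

Call:
carry_out(
  targets=[
    [0,0,0,0,0,-0.03],
    [0,0,-0.0002,0,0,-0.15],
    [0,0,-0.0002,0,0,-0.15],
    [0,0,-0.0002,0,0,-0.15],
    [0,0,-0.0002,0,0,-0.15],
  ],
  squeeze=25,
)

```text
time_s: 14.3
tcp_pos: [0.6541, -0.1688, 0.1347]
eef_rot: [180.0, 0.0, -34.9]
contact_force: [-0.5, 1.3, 4.5]
gripper_width: 0.053
gripper_force: 25.0
```

Call:
carry_out(
  targets=[
    [0,0,-0.0002,0,0,-0.15],
    [0,0,-0.0002,0,0,-0.15],
    [0,0,-0.0002,0,0,-0.15],
    [0,0,-0.0002,0,0,-0.15],
    [0,0,-0.0002,0,0,-0.13],
  ],
)

```text
time_s: 14.92
tcp_pos: [0.6537, -0.1703, 0.1353]
eef_rot: [179.9, 0.1, 8.9]
contact_force: [-0.3, -5.0, 4.1]
gripper_width: 0.0537
gripper_force: 25.0
```

Call:
carry_out(
  targets=[
    [0,0,0,0,0,0],
    [0,0,0,0,0,0],
  ],
)

```text
time_s: 15.18
tcp_pos: [0.6537, -0.1702, 0.1352]
eef_rot: [179.9, 0.1, 8.4]
contact_force: [-0.2, -5.8, 4.5]
gripper_width: 0.0535
gripper_force: 25.0
```

```bash
python3 p.py
```

```text
[15.175, array([ 0.654, -0.17 ,  0.135]), array([179.912,   0.079,   8.387]), array([-0.213, -5.849,  4.488]), array([-2.244,  0.504,  0.08 ]), 25.001710653305054] 96.37565766396057
```

Call:
carry_out(
  targets=[
    [0,0.003,0,0,0,0],
    [0,0,-0.0001,0,0,-0.087],
    [0,0,-0.0001,0,0,-0.087],
    [0,0,0,0,0,0],
    [0,0,0,0,0,0],
  ],
)

```text
time_s: 15.8
tcp_pos: [0.6538, -0.1707, 0.1353]
eef_rot: [180.0, 0.1, 18.9]
contact_force: [-1.2, -2.1, 5.5]
gripper_width: 0.0537
gripper_force: 25.0
```

```bash
python3 p.py; python3 - <<'E'
from plant import r
import cv2,numpy as np
w=r.capture("scene");t=r.capture("top");v=r.capture("wrist")
f=lambda i:i[:,:,::-1]
cv2.imwrite("pics/f.png",np.hstack([cv2.resize(f(w)[120:280,180:340],(400,400)),cv2.resize(f(v)[:,70:490],(400,400))]))
E
```

```text
[15.8, array([ 0.654, -0.171,  0.135]), array([179.993,   0.082,  18.864]), array([-1.214, -2.126,  5.527]), array([-0.887,  0.969,  0.058]), 25.00206559896469] 106.97382455135975
```

View pics/f.png

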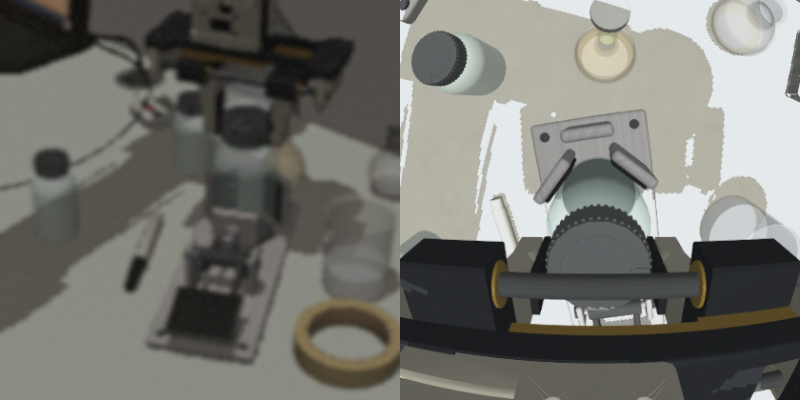

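The final view shows the cap held between both pads with its pip at about (640,268), still at the tool's +y side as when first gripped, so there was no real slip. The pedal is down, and the tape roll, beaker and marker are in place. Handing in.

```bash
python3 -c "
from plant import r
print(r.close_job())"
```

```text
the job is handed in; nothing more can be done
None
```

The job is handed in: the clamp is closed on its stop, and the cap was screwed home, backed off about 90° and is still held in the gripper; the tape roll, beaker and marker look undisturbed.

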